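Lock a T-head stud in the fixture rail

TASK

Take the T-head clamping stud out of its rack, drop its head into the wide window at the closed end of the T-slot rail and slide it along the slot until it meets the spring stop. Push the spring plunger in far enough for the head to get past the hidden catch lugs, but gently, never forcing the stud or driving the plunger onto its hard end, then turn the stud a quarter turn and let it go, so that the head stays caught behind the lugs with the stud upright and the plunger still held partly in. Leave the gauge block, the clip and the dish where they are.

Things in the scene. Friction and masses are not known exactly. Their poses are not given: they have to be found in the camera images.
- stud: Loose steel stud, 58 mm tall, 0.25 kg. Origin: middle of the head's underside; z up, x along the long side of head and grip bar. Upwards: oval head 26 (x) x 14 x 7 mm; neck 9 mm thick up to 15 mm; round collar 36 mm wide, 15 to 21 mm; shank 14 mm thick. It hangs by the collar in one bore (29 mm) of a fixed grey two-bore rack 24 mm high: lift it 20 mm straight up to clear.
- stud_grip (a point): Middle of the stud's dark grip bar, 45.5 mm above the stud's origin on its axis; axes as the stud's. The bar is 44 mm (x) by 12 mm (y) and 25 mm high, 33 to 58 mm above the origin; grip it across the 12 mm. With the head in the slot and the collar down it is 52 mm above the bench, above the rail and the stop. On the way to the rail, carry it 0.2 m clear of the bench, over the upright red lever of the clamp fixture.
- rail: Aluminium T-slot rail fixed on the bench, 205 mm long, 56 mm wide (flange 76 mm), 21.5 mm high. Origin: on the bench under the drop-in window; x along the slot from window to spring stop, z up. Slot: 12.5 mm wide between the lips (15 to 21.5 mm high), 32 mm wide under them, floor at 5.5 mm. With the collar down on the rail's top, the stud's origin is 6.5 mm above the bench.
- rail_window (a point): Middle of the drop-in window in the rail's top face, 21.5 mm above the bench; axes as the rail's. The window is 30 mm (x) by 17 mm (y), narrowing to the slot over the next 6 mm in x: the stud's 26 x 14 mm head goes in only with its long side along x. Beyond it (x above 15 mm) the head runs under the lips and cannot be lifted out.
- rail_slot (a point): Point on the slot's middle line in the rail's top face, 82 mm in x from the window. A dark steel spring stop (a plate, top 27.5 mm high) is clamped over the rail beyond; its place differs each time and is not measured. Its plunger, a bar 9 mm wide in the slot's mouth, first meets the stud's neck (the head goes under it) when the stud's axis is within 20 mm either way of this point in x.
- plunger (a joint): How far the plunger is pressed in, m; it pushes back to the window, 2 N at 0 and 0.3 N more per mm. Hard end at 0.016. The stop has two lugs hidden under the lips, 17 mm apart: the head passes them only lengthwise; from 0.008 pressed it is past them and can be turned, either way. Turned square and let go, the spring sets the head back on the lugs with the plunger at 0.005; unturned, it is pushed out to 0.
- gauge_block: Loose bare steel block, 25 x 50 x 25 mm, beside the rail; bystander. (Shelving stands close on the left of the robot: move ahead and right from the start.) Origin: middle of its underside.
- clip_3: Loose small black clip, 19 x 35 x 19 mm, beside the rail; bystander. Origin: middle of its underside.
- magnet_dish: Loose round metal dish, 71 mm wide, 22 mm high, on the robot's side of the rail; bystander. Origin: middle of its underside.
There are look-alikes about, which are no part of the job. Of the things like the stud, leave any that is blue or turquoise; of the rest the smaller one is meant.

How it is judged:
By the outcome, as a careful person would: the job done as asked, in the order asked, and still so for the second after the job is handed in, with the robot touching nothing.
It also fails if it takes over 72 s, if anything falls off the work surface, if the arm or the gripper's body presses on something with over 40 N, if the wrist force passes 120 N, or if a joint passes its speed limit or range.

ROBOT

A 6-joint arm with a two-finger parallel gripper is mounted at the origin on a cart in front of the work surface, level with it; the furniture and walls round the work are solid. World frame = base frame: x ahead of the robot, y to its left, z up, the work surface at z = 0. Lengths are in mm, angles in degrees, forces in N, time in s.
With the tool pointing down it reaches from about 375 to 900 mm from the base axis. Payload 3.1 kg.
Tool frame: the origin (TCP) lies on the centre line of the jaws, within the pads' length; the fingertips stand 8 mm ahead of it and the grasp point (between the pads) lies 11 mm behind it; z points along the fingers, y is the line along which they close (so a half turn about z gives the same grasp; the last joint's range is limited). The gripper opens to 87 mm and grips with 3 to 60 N. Pads are 19 mm wide; open, the fingers measure 117 mm over their backs; the gripper's body (75 mm by 190 mm) begins 51 mm behind the grasp point.
Start: joints at [54.975, 30.224, 82.088, -0, 67.689, -10.227], TCP at [262.092, 567.366, 230.548] pointing down, gripper open.
Joint ranges: [-176.69, 176.69], [-43.24, 126.21], [12.49, 139.97], [-82, 262], [0, 151.66], [-163.58, 163.58]. Speed limits (degrees/s): [159.86, 159.86, 180, 180, 180, 180].

INTERFACE

Orientations are given as [roll, pitch, yaw] about the fixed x, y, z axes, in that order (R = Rz(yaw) Ry(pitch) Rx(roll)).
In Python, from bench import get_obs, optics, r gives the robot as it stands.
- The arm moves only by the tool play_rows, never from a script. Its argument "series" is a list of rows, each an object with "dr": the turn, a rotation vector about the tool's x, y, z in rad, a list of three; "dp": the shift along the tool's x, y, z in m, a list of three; "claw": the opening, from -1 (shut) to 1 (fully open). A call has 1 to 8 rows; each row shifts and turns the commanded pose from where the row before left it, along the tool's axes as they then stand; what a row does not reach is not made up. A row lasts 1/10 s, in which the tool goes at most 50 mm and 8.59 degrees, less where a joint would pass 70% of its speed; a pose out of reach is approached as far as the arm can. A call is refused whole if a number of a shift passes 0.05 or a number of a turn 0.15, either way. A call with a gripper value outside its range is refused whole. The fingers move at their own pace and stop on an object; "force" is the grip in N (left out, the last holds). Time passes only in rows, so rows that do not move let the fingers close. It gives the time, the measured TCP pose, the force and the opening at its end, in the units of the state.
- get_obs(): the state, without advancing time (a new reading comes with each control period).
- optics.grab_frame(name): name is "side" or "top"; returns the picture (480x640x3 uint8, red, green, blue); there is no depth.
- optics.camera_info(name): a dict with "camera_matrix" (3x3 intrinsics, pixels), "world_to_cam" (4x4, takes a point from world to camera coordinates). Camera axes: x right, y up, looking along -z (the intrinsics and any distortion apply to the point x, -y, -z); pixel columns grow to the right and rows downward; lengths in mm; the calibration is good to about 2 mm. A picture is of the moment at which its call begins. camera_info takes no time and is no camera call.
- r.close_job(): hands the job in, once; it reports no verdict.
The state is a dict: "clock": time; "joint_pos": joint angles; "joint_vel": joint speeds; "joint_efforts": joint torques, N m; "position": TCP position; "ee_rot": TCP orientation; "force": force on the tool from outside, world axes, zero at the start; "torque": the same for the moment, N m; "finger_gap": opening from 0.0 (shut) to 1.0 (fully open).
Only numpy, scipy, OpenCV 4.12 (cv2) and the standard library are available. Lean on these libraries where they do the work, as an engineer would, in place of code of your own. Each camera call takes 0.05 s, during which the arm holds its last target. There are 200 camera calls.

## Working session

There is one attempt and no reset: what is moved stays moved. The work goes in short steps, Python scripts to look and compute and a tool call to move; the robot and the scene stay as the last step left them, time stands still between calls to the robot, and variables do not carry over. Pictures are saved under pics/ and viewed, on a budget of 10 in all, crops included, one or two more only if the job needs it, and the job is handed in when it is done.

Besides the shell and the picture viewer there is one more tool, called after ">>>" as name([rows], argument=value, ...), one row to a line, values as JSON. play_rows: Moves the arm, as the interface text tells. Its arguments: {"type":"object","properties":{"series":{"type":"array","items":{"type":"object","properties":{"dr":{"type":"array","items":{"type":"number"}},"dp":{"type":"array","items":{"type":"number"}},"claw":{"type":"number"}}}},"force":{"type":"number"}},"required":["series"]}

```bash
mkdir -p pics; ls; python3 - <<'E'
from bench import get_obs, optics, r
import cv2, numpy as np
np.set_printoptions(precision=2,suppress=True)
print(get_obs())
for n in ("top","side"):
    f=optics.grab_frame(n); cv2.imwrite(f"pics/{n}0.png",f[:,:,::-1]); print(n,optics.camera_info(n))
E
```

```text
pics
{'clock': 0.0, 'joint_pos': array([ 54.98,  30.28,  82.16,  -0.  ,  67.69, -10.23]), 'joint_vel': array([-0.  ,  0.06, -0.06,  0.04,  0.03, -0.04]), 'joint_efforts': array([  0.  , -44.  , -17.66,   0.06,   0.06,  -0.  ]), 'position': array([261.69, 566.78, 229.58]), 'ee_rot': array([-179.88,   -0.02,  155.2 ]), 'force': array([-0.58,  0.17,  0.35]), 'torque': array([-0.03,  0.04,  0.02]), 'finger_gap': 0.9975795538425386}
top {'camera_matrix': array([[524.01,   0.  , 311.38],
       [  0.  , 524.01, 242.44],
       [  0.  ,   0.  ,   1.  ]]), 'world_to_cam': array([[  -0.06,   -1.  ,   -0.01,   11.86],
       [   0.97,   -0.06,    0.23, -543.  ],
       [  -0.23,    0.01,    0.97, -998.66],
       [   0.  ,    0.  ,    0.  ,    1.  ]])}
side {'camera_matrix': array([[493.72,   0.  , 324.68],
       [  0.  , 493.72, 241.11],
       [  0.  ,   0.  ,   1.  ]]), 'world_to_cam': array([[  -0.27,   -0.96,    0.  ,  147.38],
       [   0.71,   -0.2 ,    0.68, -425.07],
       [  -0.65,    0.18,    0.74, -706.73],
       [   0.  ,    0.  ,    0.  ,    1.  ]])}
```

View pics/top0.png

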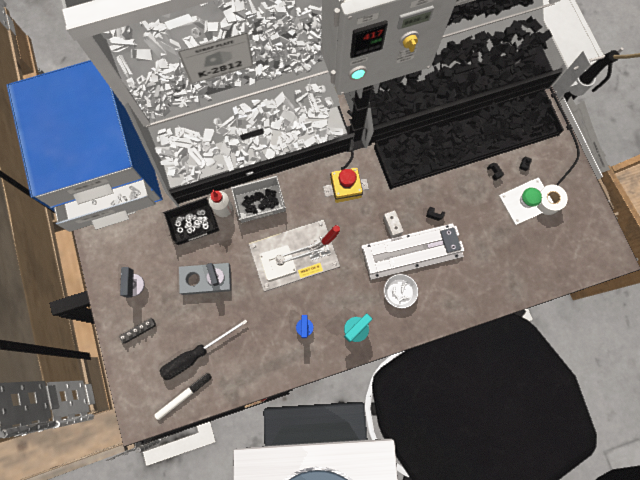

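View pics/side0.png

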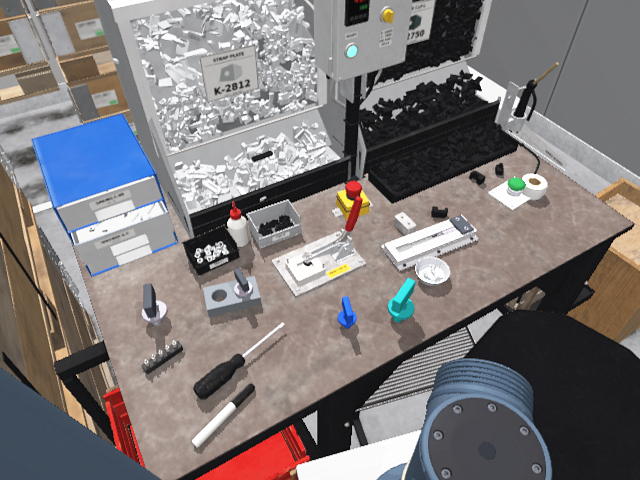

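Stud-like things (top view): blue (304,326) and turquoise (357,328) are ruled out. The grey one in the rack (215,273) and the free-standing one (128,282) remain, so I'm enlarging those and the rail.

```bash
cat > h.py <<'E'
from bench import get_obs, optics, r
import cv2, numpy as np
np.set_printoptions(precision=1,suppress=True)
def ray(n,u,v):
    c=optics.camera_info(n);K=np.array(c["camera_matrix"]);T=np.array(c["world_to_cam"])
    d=np.linalg.inv(K)@[u,v,1]; d=np.array([d[0],-d[1],-d[2]])
    R=T[:3,:3]; o=-R.T@T[:3,3]; return o,R.T@d
def cast(n,u,v,z):
    o,d=ray(n,u,v); return o+d*(z-o[2])/d[2]
def proj(n,p):
    c=optics.camera_info(n);K=np.array(c["camera_matrix"]);T=np.array(c["world_to_cam"])
    q=T[:3,:3]@np.array(p,float)+T[:3,3]; w=K@[q[0],-q[1],-q[2]]; return w[:2]/w[2]
def tri(a,b):
    """a,b: (name,u,v)"""
    A=np.zeros((3,3));y=np.zeros(3);P=[ray(*a),ray(*b)]
    for o,d in P:
        d=d/np.linalg.norm(d);M=np.eye(3)-np.outer(d,d);A+=M;y+=M@o
    p=np.linalg.solve(A,y); return p,[np.linalg.norm(np.cross(p-o,d/np.linalg.norm(d))) for o,d in P]
def crop(f,x,y,w,h,W=400,H=300):
    return cv2.resize(f[y:y+h,x:x+w],(W,H),interpolation=cv2.INTER_CUBIC)
E
python3 - <<'E'
from h import *
t=cv2.imread("pics/top0.png");s=cv2.imread("pics/side0.png")
o=np.vstack([np.hstack([crop(t,112,245,120,90),crop(t,355,205,120,90)]),np.hstack([crop(s,140,250,120,90),crop(s,375,195,120,90)])])
cv2.imwrite("pics/c1.png",o)
# contact bases and reach
for n,u,v in (("top",215,278),("top",132,285),("top",372,263),("top",455,240)): print(cast(n,u,v,24))
E
```

```text
[488.6 183.1  24. ]
[484.3 355.   24. ]
[ 500.6 -144.6   24. ]
[ 539.2 -323.1   24. ]
```

View pics/c1.png

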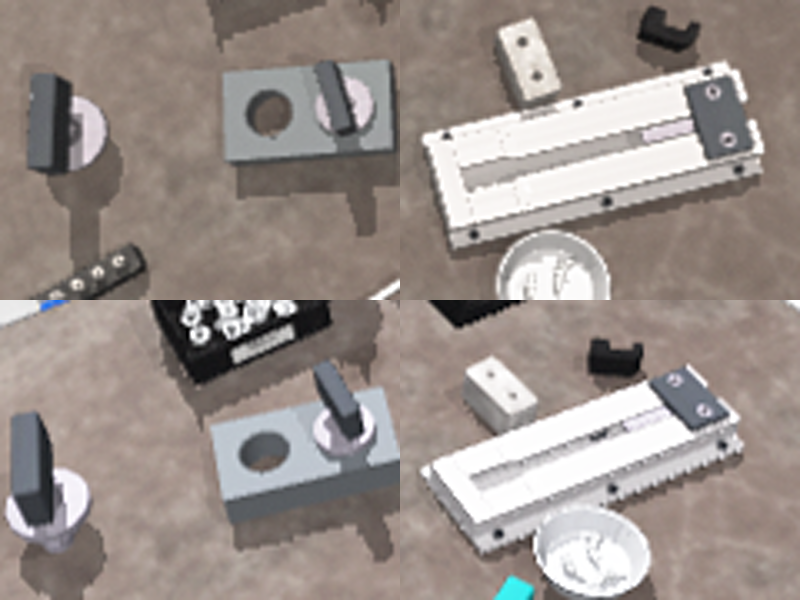

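The rack stud (top 215,273) is the smaller of the two dark-grip studs, and it hangs in the two-bore rack, so it's the one meant. The standing one at (128,282) is bigger. The rail's window end is on the left (~372,263) and the stop plate is at ~(455,238). I'll measure the bar, collar and slot with masks.

```bash
python3 - <<'E'
from h import *
def bl(m):
    n,l,s,c=cv2.connectedComponentsWithStats(m.astype(np.uint8)); return [(s[i],c[i],np.argwhere(l==i)[:,::-1]) for i in range(1,n)]
for n,(x,y,w,h) in (("top",(175,255,62,50)),("side",(195,255,70,65))):
    f=cv2.imread(f"pics/{n}0.png")[y:y+h,x:x+w]; hsv=cv2.cvtColor(f,cv2.COLOR_BGR2HSV)
    m=(hsv[...,2]<85)
    for s,c,p in bl(m):
        if s[4]>25: print(n,"dark",s,c+[x,y],cv2.minAreaRect((p+[x,y]).astype(np.float32)))
    m=(hsv[...,2]>175)
    for s,c,p in bl(m):
        if s[4]>25: print(n,"light",s,c+[x,y])
# estimates from crop reading
e1=cast("top",112+326/3.333,245+65/3.333,67);e2=cast("top",112+345/3.333,245+131/3.333,67)
print("bar ends",e1,e2,np.linalg.norm(e1-e2),"mid",(e1+e2)/2,"dir",np.degrees(np.arctan2(*(e1-e2)[1::-1])))
print("collar",cast("top",112+345/3.333,245+99/3.333,30))
t=cv2.imread("pics/top0.png");s=cv2.imread("pics/side0.png")
g=lambda a:np.clip((a.astype(float)-90)*1.5,0,255).astype(np.uint8)
cv2.imwrite("pics/c2.png",np.vstack([g(crop(t,358,222,112,42,800,300)),g(crop(s,378,212,104,39,800,300))]))
E
```

```text
top dark [37  9  7 22 40] [215.1 277.2] ((215.04737854003906, 274.4476318359375), (21.17354965209961, 5.1435747146606445), 87.1375961303711)
top dark [  7   9  49  31 105] [212.2 287.1] ((211.423583984375, 288.3960266113281), (22.52736473083496, 55.757530212402344), 57.771244049072266)
top dark [11 17 11 12 39] [189.  276.6] ((189.76205444335938, 276.4551696777344), (6.062320709228516, 12.124641418457031), 41.6335334777832)
top light [40 13  9 15 73] [219.5 274.2]
side dark [  0   0  45  21 368] [211.9 263.3] ((214.92575073242188, 258.7574462890625), (18.250186920166016, 46.19184875488281), 65.85445404052734)
side dark [39 17 15 20 71] [242.3 284.1] ((241.1923065185547, 280.5384521484375), (22.188007354736328, 6.933752536773682), 56.3099365234375)
side light [ 0  0  8  8 30] [198.6 258.6]
side light [10  0 14  7 43] [210.6 257. ]
side light [ 51  21  14  23 191] [252.9 287.2]
side light [  8  24  39  31 609] [221.8 294.3]
side light [ 0 51  5 10 37] [197.  310.4]
bar ends [508.9 185.2  67. ] [468.2 174.4  67. ] 42.13743808506602 mid [488.6 179.8  67. ] dir 14.767658658347173
collar [494.4 180.8  30. ]
```

View pics/c2.png

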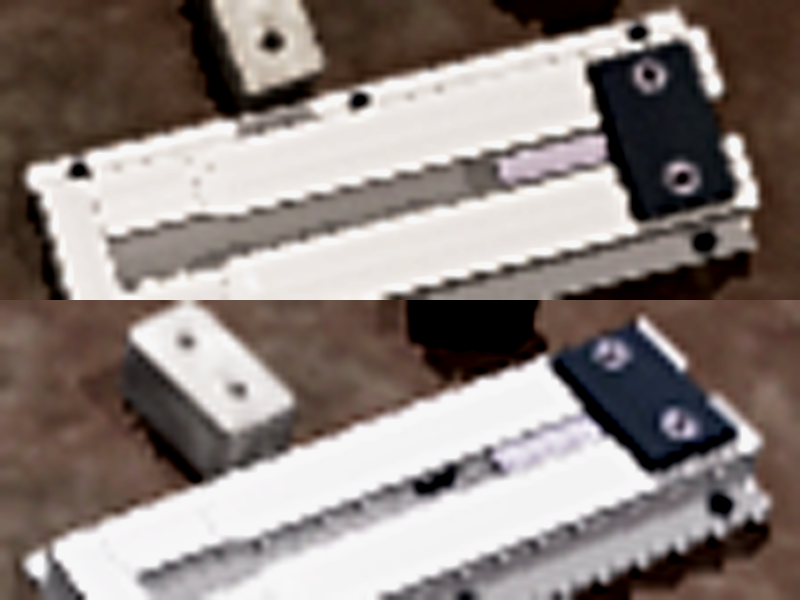

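```bash
python3 - <<'E'
from h import *
T=lambda x,y,z:cast("top",358+x/7.143,222+y/7.143,z)
S=lambda x,y,z:cast("side",378+x/7.692,212+(y-300)/7.692,z)
w=T(113,264,21.5);m=T(463,178,21.5);p=T(603,147,21.5)
print("win edge",w,"slot at plunger",m,"plate",p)
for a in (m,p): d=a-w;print(np.linalg.norm(d),np.degrees(np.arctan2(d[1],d[0])))
# side
w2=S(145,580,21.5);m2=S(490,470,21.5);p2=S(600,430,21.5);print("side",w2,m2,p2, np.degrees(np.arctan2(*(p2-w2)[1::-1])))
# rail top/flange long edges: screws far: low flange
a,b=T(80,170,21.5),T(638,33,21.5);d=b-a;print("screw line",np.linalg.norm(d),np.degrees(np.arctan2(d[1],d[0])))
# plate corners z 27.5
c=np.array([T(590,62,27.5),T(685,42,27.5),T(735,200,27.5),T(645,218,27.5)]);print(c,c.mean(0))
for i in range(4): d=c[(i+1)%4]-c[i];print(np.linalg.norm(d),np.degrees(np.arctan2(d[1],d[0])))
print("stud side bar",cast("side",241.4,276.4,67),"collar",cast("side",243.3,290,30))
t=("top",112+335.5/3.333,245+98/3.333);s=("side",241.4,276.4);print(tri(t,s))
t=("top",112+345/3.333,245+99/3.333);s=("side",243.3,290);print(tri(t,s))
# rack top corners z 24
C=lambda x,y:cast("top",112+x/3.333,245+y/3.333,24)
k=np.array([C(222,72),C(391,60),C(394,148),C(225,162)]);print("rack",k,k.mean(0));d=k[1]-k[0];print(np.linalg.norm(d),np.degrees(np.arctan2(d[1],d[0])))
print("empty bore",C(269,113))
E
```

```text
win edge [ 509.4 -149.4   21.5] slot at plunger [ 528.9 -254.5   21.5] plate [ 535.8 -296.7   21.5]
106.87047606595328 -79.46707242623984
149.61001039928692 -79.8449279531579
side [ 514.7 -150.2   21.5] [ 527.8 -260.2   21.5] [ 533.9 -297.4   21.5] -82.57331185047708
screw line 171.8936178380179 -79.39979574583819
[[ 560.3 -294.3   27.5]
 [ 564.7 -323.    27.5]
 [ 516.3 -331.7   27.5]
 [ 512.5 -304.8   27.5]] [ 538.5 -313.4   27.5]
29.005204233289085 -81.33061747414746
49.20377583264452 -169.7770153094081
27.13070670675742 97.98236856378328
48.96574274269025 12.428711135060214
stud side bar [490.3 181.8  67. ] collar [485.9 183.3  30. ]
(array([488.6, 180.7,  68.3]), [np.float64(1.1682851472827596), np.float64(1.168285147282761)])
(array([497. , 183.3,  15.9]), [np.float64(0.08670340546859706), np.float64(0.0867034054685102)])
rack [[517.3 258.5  24. ]
 [518.5 152.7  24. ]
 [462.9 152.1  24. ]
 [460.5 256.7  24. ]] [489.8 205.   24. ]
105.86257956451021 -89.31561458197451
empty bore [489.5 229.3  24. ]
```

Bar middle by triangulation is (488.6, 180.7, 68), matching the expected 67 mm top. The rack's symmetry gives (489, 181) too. The bar lies at about 15° yaw and the rail at about -80°, with the window near (512,-164). Setting out.

>>> play_rows([
  {"dp":[-0.0307,-0.0213,0],"claw":1},
  {"dp":[-0.0307,-0.0213,0]},
  {"dp":[-0.0307,-0.0213,0]},
  {"dp":[-0.0307,-0.0213,0]},
  {"dp":[-0.0307,-0.0213,0]},
  {"dp":[-0.0307,-0.0213,0]},
  {"dp":[-0.0307,-0.0213,0]},
  {"dp":[-0.0307,-0.0213,0]},
])

```text
invalid input at $.series[0]: expected keys dr, dp, claw
```

>>> play_rows([
  {"dp":[-0.0307,-0.0213,0]},
  {"dp":[-0.0307,-0.0213,0]},
  {"dp":[-0.0307,-0.0213,0]},
  {"dp":[-0.0307,-0.0213,0]},
  {"dr":[0,0,-0.138]},
  {"dr":[0,0,-0.138]},
  {"dr":[0,0,-0.138]},
  {"dr":[0,0,-0.138]},
])

```text
invalid input at $.series[0]: expected keys dr, dp, claw
```

>>> play_rows([
  {"dr":[0,0,-0.138]},
  {"dp":[0,0,0]},
  {"dp":[0,0,0]},
])

```text
invalid input at $.series[0]: expected keys dr, dp, claw
```

>>> play_rows([
  {"dp":[-0.0307,-0.0213,0],"dr":[0,0,0],"claw":1},
  {"dp":[-0.0307,-0.0213,0],"dr":[0,0,0],"claw":1},
  {"dp":[-0.0307,-0.0213,0],"dr":[0,0,0],"claw":1},
  {"dp":[-0.0307,-0.0213,0],"dr":[0,0,0],"claw":1},
  {"dp":[-0.0307,-0.0213,0],"dr":[0,0,0],"claw":1},
  {"dp":[-0.0307,-0.0213,0],"dr":[0,0,0],"claw":1},
  {"dp":[-0.0307,-0.0213,0],"dr":[0,0,0],"claw":1},
  {"dp":[-0.0307,-0.0213,0],"dr":[0,0,0],"claw":1},
])

```text
clock: 0.9
position: [413.9, 308.2, 230.3]
ee_rot: [-180.0, -0.0, 155.2]
force: [-0.0, 0.4, -0.4]
finger_gap: 0.997
```

>>> play_rows([
  {"dp":[-0.0307,-0.0213,0],"dr":[0,0,0],"claw":1},
  {"dp":[-0.0307,-0.0213,0],"dr":[0,0,0],"claw":1},
  {"dp":[-0.0307,-0.0213,0],"dr":[0,0,0],"claw":1},
  {"dp":[-0.0307,-0.0213,0],"dr":[0,0,0],"claw":1},
  {"dp":[0,0,0],"dr":[0,0,-0.138],"claw":1},
  {"dp":[0,0,0],"dr":[0,0,-0.138],"claw":1},
  {"dp":[0,0,0],"dr":[0,0,-0.138],"claw":1},
  {"dp":[0,0,0],"dr":[0,0,-0.138],"claw":1},
])

```text
clock: 1.7
position: [489.0, 180.5, 230.1]
ee_rot: [180.0, -0.1, -172.9]
force: [0.4, 0.0, -0.1]
finger_gap: 0.998
```

>>> play_rows([
  {"dp":[0,0,0],"dr":[0,0,-0.138],"claw":1},
  {"dp":[0,0,0],"dr":[0,0,0],"claw":1},
  {"dp":[0,0,0],"dr":[0,0,0],"claw":1},
])

```text
clock: 2.0
position: [489.1, 180.8, 230.3]
ee_rot: [180.0, -0.0, -165.4]
force: [-0.1, 0.8, -0.5]
finger_gap: 0.998
```

>>> play_rows([
  {"dp":[0,0,0.03],"dr":[0,0,0],"claw":1},
  {"dp":[0,0,0.03],"dr":[0,0,0],"claw":1},
  {"dp":[0,0,0.03],"dr":[0,0,0],"claw":1},
  {"dp":[0,0,0.03],"dr":[0,0,0],"claw":1},
  {"dp":[0,0,0.02],"dr":[0,0,0],"claw":0.2},
  {"dp":[0,0,0.02],"dr":[0,0,0],"claw":0.0},
  {"dp":[0,0,0],"dr":[0,0,0],"claw":0.0},
  {"dp":[0,0,0],"dr":[0,0,0],"claw":0.0},
])

```text
clock: 2.8
position: [489.3, 180.9, 70.5]
ee_rot: [180.0, -0.0, -165.3]
force: [-0.7, -0.5, 1.3]
finger_gap: 0.719
```

```bash
python3 - <<'E'
from h import *
t=optics.grab_frame("top")[:,:,::-1];s=optics.grab_frame("side")[:,:,::-1]
cv2.imwrite("pics/c3.png",np.hstack([crop(t,160,230,110,110,400,400),crop(s,185,225,110,110,400,400)]))
E
```

```text
(no output)
```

View pics/c3.png

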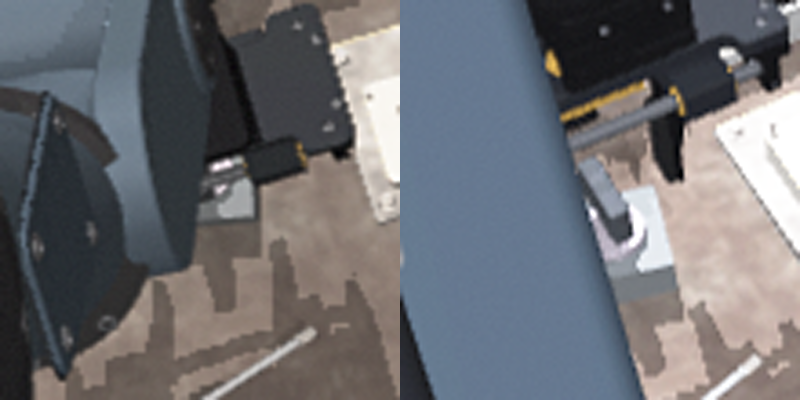

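The bar stands between the fingers (side crop: bar at ~(610,200), right finger at ~(670,150)). Descending and gripping.

>>> play_rows([
  {"dp":[0,0,0.014],"dr":[0,0,0],"claw":0.0},
  {"dp":[0,0,0.013],"dr":[0,0,0],"claw":0.0},
  {"dp":[0,0,0],"dr":[0,0,0],"claw":-0.5},
  {"dp":[0,0,0],"dr":[0,0,0],"claw":-0.9},
  {"dp":[0,0,0],"dr":[0,0,0],"claw":-0.9},
  {"dp":[0,0,0],"dr":[0,0,0],"claw":-1},
  {"dp":[0,0,0],"dr":[0,0,0],"claw":-1},
  {"dp":[0,0,0],"dr":[0,0,0],"claw":-1},
], force=35)

```text
clock: 3.7
position: [489.6, 181.0, 44.0]
ee_rot: [180.0, 0.0, -165.3]
force: [0.1, 0.8, 2.4]
finger_gap: 0.136
```

>>> play_rows([
  {"dp":[0,0,-0.008],"dr":[0,0,0],"claw":-1},
  {"dp":[0,0,-0.012],"dr":[0,0,0],"claw":-1},
  {"dp":[0,0,-0.015],"dr":[0,0,0],"claw":-1},
  {"dp":[0,0,-0.03],"dr":[0,0,0],"claw":-1},
  {"dp":[0,0,-0.04],"dr":[0,0,0],"claw":-1},
  {"dp":[0,0,-0.04],"dr":[0,0,0],"claw":-1},
  {"dp":[0,0,-0.04],"dr":[0,0,0],"claw":-1},
  {"dp":[0,0,-0.035],"dr":[0,0,0],"claw":-1},
])

```text
clock: 4.5
position: [488.7, 180.7, 266.3]
ee_rot: [-180.0, 0.1, -165.3]
force: [0.2, 0.1, -2.9]
finger_gap: 0.14
```

>>> play_rows([
  {"dp":[0,0,0],"dr":[0,0,0.138],"claw":-1},
  {"dp":[0,0,0],"dr":[0,0,0.138],"claw":-1},
  {"dp":[0,0,0],"dr":[0,0,0.138],"claw":-1},
  {"dp":[0,0,0],"dr":[0,0,0.138],"claw":-1},
  {"dp":[0,0,0],"dr":[0,0,0.138],"claw":-1},
  {"dp":[0,0,0],"dr":[0,0,0.138],"claw":-1},
  {"dp":[0,0,0],"dr":[0,0,0.138],"claw":-1},
  {"dp":[0,0,0],"dr":[0,0,0.138],"claw":-1},
])

```text
clock: 5.3
position: [488.3, 180.6, 264.0]
ee_rot: [-179.9, -0.0, 131.2]
force: [0.9, -0.1, -1.5]
finger_gap: 0.142
```

>>> play_rows([
  {"dp":[0,0,0],"dr":[0,0,0.138],"claw":-1},
  {"dp":[0,0,0],"dr":[0,0,0.138],"claw":-1},
  {"dp":[0,0,0],"dr":[0,0,0.138],"claw":-1},
  {"dp":[0,0,0],"dr":[0,0,0.136],"claw":-1},
  {"dp":[0,0,0],"dr":[0,0,0],"claw":-1},
  {"dp":[0,0,0],"dr":[0,0,0],"claw":-1},
])

```text
clock: 5.9
position: [488.8, 180.7, 263.9]
ee_rot: [-180.0, 0.0, 100.1]
force: [0.4, 0.0, -2.8]
finger_gap: 0.135
```

>>> play_rows([
  {"dp":[-0.03,-0.0034,0],"dr":[0,0,0],"claw":-1},
  {"dp":[-0.04,-0.0044,0],"dr":[0,0,0],"claw":-1},
  {"dp":[-0.04,-0.0044,0],"dr":[0,0,0],"claw":-1},
  {"dp":[-0.04,-0.0044,0],"dr":[0,0,0],"claw":-1},
  {"dp":[-0.04,-0.0044,0],"dr":[0,0,0],"claw":-1},
  {"dp":[-0.04,-0.0044,0],"dr":[0,0,0],"claw":-1},
  {"dp":[-0.04,-0.0044,0],"dr":[0,0,0],"claw":-1},
  {"dp":[-0.03,-0.0034,0],"dr":[0,0,0],"claw":-1},
])

```text
clock: 6.7
position: [508.5, -122.9, 263.8]
ee_rot: [180.0, 0.1, 100.0]
force: [0.6, -0.1, -3.7]
finger_gap: 0.138
```

>>> play_rows([
  {"dp":[-0.03,-0.003,0],"dr":[0,0,0],"claw":-1},
  {"dp":[-0.0134,-0.0014,0],"dr":[0,0,0],"claw":-1},
  {"dp":[0,0,0.04],"dr":[0,0,0],"claw":-1},
  {"dp":[0,0,0.04],"dr":[0,0,0],"claw":-1},
  {"dp":[0,0,0.04],"dr":[0,0,0],"claw":-1},
  {"dp":[0,0,0.03],"dr":[0,0,0],"claw":-1},
  {"dp":[0,0,0.02],"dr":[0,0,0],"claw":-1},
  {"dp":[0,0,0],"dr":[0,0,0],"claw":-1},
])

```text
clock: 7.5
position: [509.7, -162.1, 91.0]
ee_rot: [-179.7, -0.3, 100.1]
force: [-0.7, 0.2, -3.7]
finger_gap: 0.134
```

```bash
python3 - <<'E'
from h import *
o=get_obs();print(o["position"],o["ee_rot"],o["force"])
t=optics.grab_frame("top")[:,:,::-1];s=optics.grab_frame("side")[:,:,::-1]
cv2.imwrite("pics/t4.png",t);cv2.imwrite("pics/s4.png",s)
cv2.imwrite("pics/c4.png",np.hstack([crop(t,345,200,130,130,400,400),crop(s,365,165,130,130,400,400)]))
E
```

```text
[ 509.7 -162.1   91. ] [-179.7   -0.3  100.1] [-0.7  0.2 -3.7]
```

View pics/c4.png

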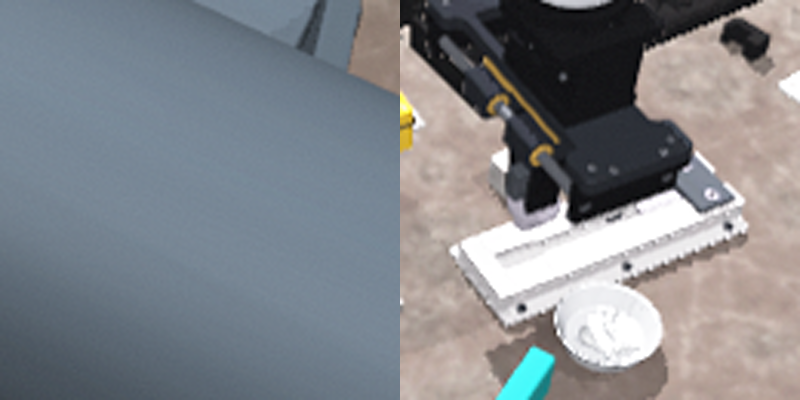

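The side crop shows the stud held over the window end with the window's left end clear at ~(497,258), but the arm hides the top view. I'll rectify the first pictures onto the rail's top plane to pin down the window and slot line.

```bash
python3 - <<'E'
from h import *
a=np.radians(-80);ex=np.array([np.cos(a),np.sin(a),0]);ey=np.array([-np.sin(a),np.cos(a),0]);o=np.array([512,-164,21.5])
S=4 # px/mm ; u: x -40..150 ; v: y +35..-35
out=[]
for n in ("top","side"):
    f=cv2.imread(f"pics/{n}0.png")
    w=[(-40,35),(160,35),(160,-35),(-40,-35)]
    src=np.float32([proj(n,o+x*ex+y*ey) for x,y in w]);dst=np.float32([((x+40)*S,(35-y)*S) for x,y in w])
    R=cv2.warpPerspective(f,cv2.getPerspectiveTransform(src,dst),(800,280),flags=cv2.INTER_CUBIC)
    g=cv2.cvtColor(R,cv2.COLOR_BGR2GRAY).astype(float)
    for x in (-8,0,8,25,35,45,55,65,75):
        c=g[:,int((x+40)*S)-6:int((x+40)*S)+6].mean(1)[60:220]
        th=215; idx=np.where(c<th)[0]
        if len(idx): print(n,x,"edges y",35-(60+idx.min())/S,35-(60+idx.max())/S,"mid",35-(120+idx.min()+idx.max())/2/S,c.min())
    row=g[int(33.5*S):int(36.5*S)].mean(0); i=np.where(row<215)[0]; i=i[(i>60)]; print(n,"window left edge x",i.min()/S-40)
    for x in range(0,201,20): cv2.line(R,(x*S,0),(x*S,5 if x!=40 else 280),(0,0,255),1)
    cv2.line(R,(0,140),(800,140),(0,0,255),1)
    out.append(np.clip((R.astype(float)-60)*1.3,0,255).astype(np.uint8))
cv2.imwrite("pics/rect.png",np.vstack(out))
o=get_obs();print(o["position"],o["ee_rot"],proj("side",[*o["position"][:2],77]))
E
```

```text
top -8 edges y 9.75 -5.75 mid 2.0 168.83333333333334
top 0 edges y 9.5 -6.75 mid 1.375 168.75
top 8 edges y 9.5 -6.75 mid 1.375 154.41666666666666
top 25 edges y 7.0 -5.25 mid 0.875 154.75
top 35 edges y 7.25 -5.0 mid 1.125 159.41666666666666
top 45 edges y 7.75 -4.75 mid 1.5 158.91666666666666
top 55 edges y 8.25 -4.75 mid 1.75 161.66666666666666
top 65 edges y 8.5 -4.75 mid 1.875 150.75
top 75 edges y 8.5 -4.75 mid 1.875 147.66666666666666
top window left edge x -15.25
side -8 edges y 9.25 -3.5 mid 2.875 157.08333333333334
side 0 edges y 9.75 -4.25 mid 2.75 164.08333333333334
side 8 edges y 10.0 -4.75 mid 2.625 160.5
side 25 edges y 7.5 -1.5 mid 3.0 183.75
side 35 edges y 7.75 -1.25 mid 3.25 152.66666666666666
side 45 edges y 7.75 -1.75 mid 3.0 172.08333333333334
side 55 edges y 8.0 -1.75 mid 3.125 138.25
side 65 edges y 8.0 -2.0 mid 3.0 159.33333333333334
side 75 edges y 8.25 -2.25 mid 3.0 85.0
side window left edge x -14.0
[ 512.  -163.5   93.8] [-180.   -0.  100.] [406.4 230.1]
```

View pics/rect.png

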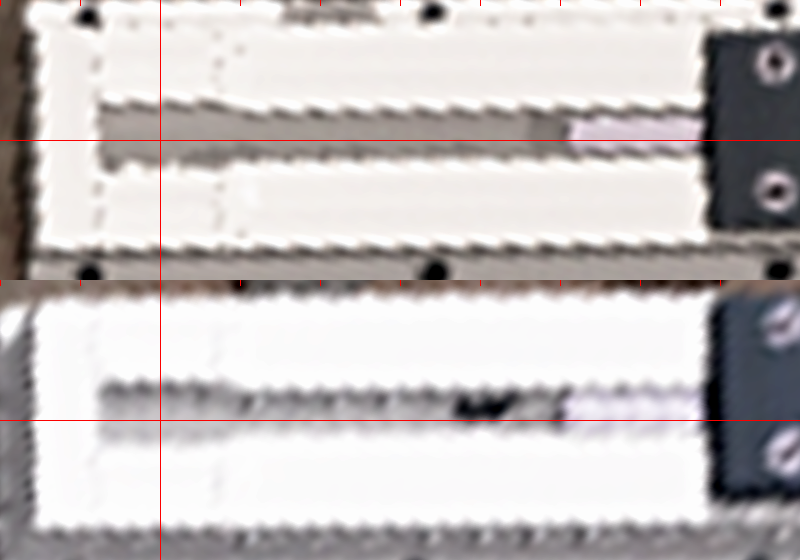

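The top view gives a clean slot: widths of 12.3 to 13.3 and 16.3 mm fit the spec. The window centre comes out at about (513.2,-163.8), yaw -79.2°, with the plunger tip at about x=102. I'll correct by about 1 mm and 0.7°, then go down gently.

>>> play_rows([
  {"dp":[-0.0005,0.0011,0.01],"dr":[0,0,-0.0125],"claw":-1},
  {"dp":[0,0,0.012],"dr":[0,0,0],"claw":-1},
  {"dp":[0,0,0.01],"dr":[0,0,0],"claw":-1},
  {"dp":[0,0,0],"dr":[0,0,0],"claw":-1},
  {"dp":[0,0,0],"dr":[0,0,0],"claw":-1},
])

```text
clock: 8.1
position: [512.6, -164.1, 61.2]
ee_rot: [-180.0, -0.0, 100.7]
force: [-0.3, 0.0, -2.0]
finger_gap: 0.141
```

>>> play_rows([
  {"dp":[0,0,0.002],"dr":[0,0,0],"claw":-1},
  {"dp":[0,0,0.002],"dr":[0,0,0],"claw":-1},
  {"dp":[0,0,0.002],"dr":[0,0,0],"claw":-1},
  {"dp":[0,0,0.001],"dr":[0,0,0],"claw":-1},
  {"dp":[0,0,0],"dr":[0,0,0],"claw":-1},
  {"dp":[0,0,0],"dr":[0,0,0],"claw":-1},
])

```text
clock: 8.7
position: [513.3, -164.3, 54.6]
ee_rot: [180.0, 0.0, 100.7]
force: [0.7, 0.4, -3.6]
finger_gap: 0.14
```

>>> play_rows([
  {"dp":[0,0,0.002],"dr":[0,0,0],"claw":-1},
  {"dp":[0,0,0.002],"dr":[0,0,0],"claw":-1},
  {"dp":[0,0,0.001],"dr":[0,0,0],"claw":-1},
  {"dp":[0,0,0],"dr":[0,0,0],"claw":-1},
  {"dp":[0,0,0],"dr":[0,0,0],"claw":-1},
])

```text
clock: 9.2
position: [513.2, -164.3, 49.5]
ee_rot: [180.0, 0.0, 100.7]
force: [2.3, 1.0, -3.3]
finger_gap: 0.135
```

>>> play_rows([
  {"dp":[0,0.0004,0.002],"dr":[0,0,0],"claw":-1},
  {"dp":[0,0.0003,0.002],"dr":[0,0,0],"claw":-1},
  {"dp":[0,0,0.0015],"dr":[0,0,0],"claw":-1},
  {"dp":[0,0,0],"dr":[0,0,0],"claw":-1},
  {"dp":[0,0,0],"dr":[0,0,0],"claw":-1},
])

```text
clock: 9.7
position: [513.2, -163.9, 43.8]
ee_rot: [-180.0, -0.0, 100.7]
force: [0.3, 0.8, -2.0]
finger_gap: 0.143
```

>>> play_rows([
  {"dp":[0,0,0.001],"dr":[0,0,0],"claw":-1},
  {"dp":[0,0,0.0007],"dr":[0,0,0],"claw":-1},
  {"dp":[0,0,0],"dr":[0,0,0],"claw":-1},
  {"dp":[0,0,0],"dr":[0,0,0],"claw":-1},
])

```text
clock: 10.1
position: [513.3, -164.0, 42.3]
ee_rot: [-180.0, -0.0, 100.7]
force: [-0.1, -0.3, -2.6]
finger_gap: 0.138
```

Free of contact, with the head fully in and the collar about 0.8 mm above the rail. Sliding along the slot.

>>> play_rows([
  {"dp":[-0.003,0,0.0004],"dr":[0,0,0],"claw":-1},
  {"dp":[-0.004,0,0],"dr":[0,0,0],"claw":-1},
  {"dp":[-0.004,0,0],"dr":[0,0,0],"claw":-1},
  {"dp":[-0.004,0,0],"dr":[0,0,0],"claw":-1},
  {"dp":[-0.004,0,0],"dr":[0,0,0],"claw":-1},
  {"dp":[-0.004,0,0],"dr":[0,0,0],"claw":-1},
  {"dp":[0,0,0],"dr":[0,0,0],"claw":-1},
])

```text
clock: 10.8
position: [518.2, -187.5, 42.0]
ee_rot: [180.0, 0.0, 100.6]
force: [-0.4, -0.6, -3.3]
finger_gap: 0.14
```

>>> play_rows([
  {"dp":[-0.005,0,0],"dr":[0,0,0],"claw":-1},
  {"dp":[-0.006,0,0],"dr":[0,0,0],"claw":-1},
  {"dp":[-0.006,0,0],"dr":[0,0,0],"claw":-1},
  {"dp":[-0.006,0,0],"dr":[0,0,0],"claw":-1},
  {"dp":[-0.006,0,0],"dr":[0,0,0],"claw":-1},
  {"dp":[-0.006,0,0],"dr":[0,0,0],"claw":-1},
  {"dp":[0,0,0],"dr":[0,0,0],"claw":-1},
])

```text
clock: 11.5
position: [524.9, -222.3, 42.0]
ee_rot: [179.9, 0.1, 100.6]
force: [0.4, -0.8, -3.4]
finger_gap: 0.136
```

>>> play_rows([
  {"dp":[-0.005,0,0],"dr":[0,0,0],"claw":-1},
  {"dp":[-0.005,0,0],"dr":[0,0,0],"claw":-1},
  {"dp":[-0.005,0,0],"dr":[0,0,0],"claw":-1},
  {"dp":[-0.005,0,0],"dr":[0,0,0],"claw":-1},
  {"dp":[-0.004,0,0],"dr":[0,0,0],"claw":-1},
  {"dp":[0,0,0],"dr":[0,0,0],"claw":-1},
  {"dp":[0,0,0],"dr":[0,0,0],"claw":-1},
])

```text
clock: 12.2
position: [528.7, -244.6, 41.9]
ee_rot: [-180.0, -0.0, 100.7]
force: [-0.3, -0.3, -3.4]
finger_gap: 0.138
```

>>> play_rows([
  {"dp":[-0.002,0,0],"dr":[0,0,0],"claw":-1},
  {"dp":[-0.002,0,0],"dr":[0,0,0],"claw":-1},
  {"dp":[-0.002,0,0],"dr":[0,0,0],"claw":-1},
  {"dp":[-0.002,0,0],"dr":[0,0,0],"claw":-1},
  {"dp":[0,0,0],"dr":[0,0,0],"claw":-1},
  {"dp":[0,0,0],"dr":[0,0,0],"claw":-1},
])

```text
clock: 12.8
position: [530.2, -252.6, 41.9]
ee_rot: [-180.0, -0.0, 100.7]
force: [-0.6, 0.5, -2.6]
finger_gap: 0.142
```

>>> play_rows([
  {"dp":[-0.0015,0,0],"dr":[0,0,0],"claw":-1},
  {"dp":[-0.0015,0,0],"dr":[0,0,0],"claw":-1},
  {"dp":[0,0,0],"dr":[0,0,0],"claw":-1},
  {"dp":[0,0,0],"dr":[0,0,0],"claw":-1},
])

```text
clock: 13.2
position: [530.8, -255.5, 41.9]
ee_rot: [180.0, -0.0, 100.7]
force: [-0.1, 0.9, -2.3]
finger_gap: 0.137
```

>>> play_rows([
  {"dp":[-0.001,0,0],"dr":[0,0,0],"claw":-1},
  {"dp":[-0.001,0,0],"dr":[0,0,0],"claw":-1},
  {"dp":[0,0,0],"dr":[0,0,0],"claw":-1},
  {"dp":[0,0,0],"dr":[0,0,0],"claw":-1},
])

```text
clock: 13.6
position: [530.9, -256.8, 41.9]
ee_rot: [-180.0, -0.1, 100.7]
force: [0.4, 1.9, -2.2]
finger_gap: 0.144
```

>>> play_rows([
  {"dp":[-0.001,0,0],"dr":[0,0,0],"claw":-1},
  {"dp":[-0.001,0,0],"dr":[0,0,0],"claw":-1},
  {"dp":[0,0,0],"dr":[0,0,0],"claw":-1},
  {"dp":[0,0,0],"dr":[0,0,0],"claw":-1},
])

```text
clock: 14.0
position: [531.4, -259.1, 41.9]
ee_rot: [-180.0, -0.0, 100.7]
force: [0.0, 2.5, -0.6]
finger_gap: 0.137
```

```bash
cat > avg.py <<'E'
from h import *
P=[]
for i in range(8):
    optics.grab_frame("side"); o=get_obs(); P.append(np.r_[o["position"],o["force"],o["torque"]*100])
print(np.mean(P,0),np.std(P,0)/8**.5)
E
python3 avg.py
```

```text
[ 531.4 -259.2   41.9   -0.6    3.2   -1.1   54.8   18.2    1.6] [0.  0.  0.  0.2 0.2 0.2 0.8 1.4 0.6]
```

>>> play_rows([
  {"dp":[-0.001,0,0],"dr":[0,0,0],"claw":-1},
  {"dp":[-0.001,0,0],"dr":[0,0,0],"claw":-1},
  {"dp":[-0.001,0,0],"dr":[0,0,0],"claw":-1},
  {"dp":[0,0,0],"dr":[0,0,0],"claw":-1},
  {"dp":[0,0,0],"dr":[0,0,0],"claw":-1},
])

```text
clock: 14.9
position: [532.0, -262.2, 42.0]
ee_rot: [-180.0, -0.0, 100.7]
force: [-1.0, 3.3, 0.2]
finger_gap: 0.138
```

```bash
python3 avg.py
```

```text
[ 532.  -262.3   41.9   -1.6    3.9   -0.4   71.    33.2   -2.5] [0.  0.  0.  0.2 0.2 0.2 1.4 1.  1.1]
```

The spring rate fits (3.25 N to 4.13 N over 3.1 mm is about 0.29 N/mm), so the plunger is at roughly 6.5–7 mm. I'll press 5 mm more, to about 11.5, and check.

>>> play_rows([
  {"dp":[-0.001,-0.0003,0],"dr":[0,0,0],"claw":-1},
  {"dp":[-0.001,0,0],"dr":[0,0,0],"claw":-1},
  {"dp":[-0.001,0,0],"dr":[0,0,0],"claw":-1},
  {"dp":[-0.001,0,0],"dr":[0,0,0],"claw":-1},
  {"dp":[-0.001,0,0],"dr":[0,0,0],"claw":-1},
  {"dp":[0,0,0],"dr":[0,0,0],"claw":-1},
])

```text
clock: 15.9
position: [532.8, -266.8, 42.1]
ee_rot: [180.0, -0.1, 100.7]
force: [-0.8, 5.6, 2.0]
finger_gap: 0.14
```

```bash
python3 avg.py; python3 - <<'E'
from h import *
s=optics.grab_frame("side")[:,:,::-1]; cv2.imwrite("pics/s5.png",s)
x,y,w,h=385,165,120,90
cv2.imwrite("pics/c5.png",np.clip(crop(s,x,y,w,h,800,600).astype(float)*1.3,0,255))
o=get_obs()["position"]
for z in (21.5,27.5,33,65): print(z,(proj("side",[*o[:2],z])-[x,y])*6.667)
E
```

```text
[ 532.8 -266.7   42.1   -0.8    5.8    1.4   99.8   24.7   -1.1] [0.  0.  0.  0.2 0.2 0.1 1.  0.9 0.6]
21.5 [389.9 446.2]
27.5 [393.2 433.6]
33 [396.2 422. ]
65 [414.2 352.6][ WARN:0@0.707] global loadsave.cpp:1063 imwrite_ Unsupported depth image for selected encoder is fallbacked to CV_8U.
```

View pics/c5.png

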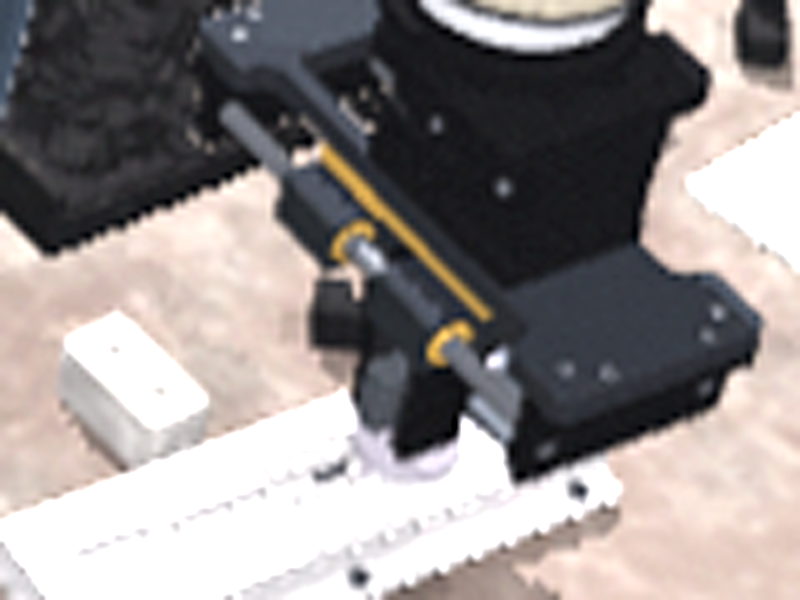

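```bash
python3 - <<'E'
from h import *
o=get_obs()["position"];x,y=385,165
tx=np.array([-0.187,0.982,0]);ty=np.array([.982,.187,0])
q=lambda p:(proj("side",p)-[x,y])*6.667
B=np.array([o[0],o[1],0])
print("fingertip near: inner/outer, at rail-x +-9.5")
for yy in (-6,-14):
  for s in (-9.5,9.5): print(yy,s,q(B-tx*s+ty*yy+[0,0,34.1]))
print("bar ends z=34/58+6.5 rear, near/far face")
for e in (0,3):
  for z in (40,64.5):
    for yy in (-6,6): print(e,z,yy,"rear",q(B-tx*(-22+e)+ty*yy+[0,0,z]))
  a=np.linspace(0,2*np.pi,60);P=np.array([q(B-tx*(e+18*np.cos(t))+ty*18*np.sin(t)+[0,0,zz]) for t in a for zz in (21.8,27.8)]);print("collar",e,P.min(0),P.max(0))
E
```

```text
fingertip near: inner/outer, at rail-x +-9.5
-6 -9.5 [383.7 440.8]
-6 9.5 [431.6 422.3]
-14 -9.5 [398.2 456.9]
-14 9.5 [446.2 438.1]
bar ends z=34/58+6.5 rear, near/far face
0 40 -6 rear [355.  440.6]
0 40 6 rear [333.5 416.7]
0 64.5 -6 rear [368.2 387.2]
0 64.5 6 rear [346.2 363.3]
collar 0 [335. 394.] [448.9 485.5]
3 40 -6 rear [362.7 437.6]
3 40 6 rear [341.1 413.7]
3 64.5 -6 rear [376.  384.3]
3 64.5 6 rear [354.  360.3]
collar 3 [342.5 391.2] [456.4 482.6]
```

The stud is upright at the stop. The collar spans ~(353–462, 450) in the crop, about 2–4 mm ahead of the tool axis along the slot, which also fits where it first met the plunger. Depth is about 11 mm by travel, and the push is 5.8 N. I'll turn about the stud's own axis by adding +0.33 mm of tool y per 7.5°, in stages.

>>> play_rows([
  {"dp":[0,0,-0.0002],"dr":[0,0,0],"claw":-1},
  {"dp":[0,0.00033,0],"dr":[0,0,0.1309],"claw":-1},
  {"dp":[0,0.00033,0],"dr":[0,0,0.1309],"claw":-1},
  {"dp":[0,0.00033,0],"dr":[0,0,0.1309],"claw":-1},
  {"dp":[0,0.00033,0],"dr":[0,0,0.1309],"claw":-1},
  {"dp":[0,0,0],"dr":[0,0,0],"claw":-1},
  {"dp":[0,0,0],"dr":[0,0,0],"claw":-1},
], force=45)

```text
clock: 17.05
position: [535.0, -267.3, 42.2]
ee_rot: [179.9, -0.0, 70.7]
force: [0.4, 5.0, -0.7]
finger_gap: 0.136
```

```bash
python3 avg.py
```

```text
[ 535.  -267.3   42.2    0.6    5.4   -0.9   90.7   -3.    -0.6] [0.  0.  0.  0.3 0.1 0.2 1.3 1.2 1.2]
```

>>> play_rows([
  {"dp":[-0.0001,-0.0001,0],"dr":[0,0,0.1309],"claw":-1},
  {"dp":[0,0.00033,0],"dr":[0,0,0.1309],"claw":-1},
  {"dp":[0,0.00033,0],"dr":[0,0,0.1309],"claw":-1},
  {"dp":[0,0.00033,0],"dr":[0,0,0.1309],"claw":-1},
  {"dp":[0,0,0],"dr":[0,0,0],"claw":-1},
  {"dp":[0,0,0],"dr":[0,0,0],"claw":-1},
])

```text
clock: 18.05
position: [535.7, -268.0, 42.2]
ee_rot: [179.9, -0.1, 40.7]
force: [0.8, 4.3, -1.4]
finger_gap: 0.135
```

```bash
python3 avg.py
```

```text
[ 535.7 -268.    42.2    1.     5.3   -0.9   91.3   -3.2   -0.3] [0.  0.  0.  0.2 0.2 0.1 0.6 1.2 1. ]
```

>>> play_rows([
  {"dp":[-0.0001,0.0002,0],"dr":[0,0,0.1309],"claw":-1},
  {"dp":[-0.0001,0.00033,0],"dr":[0,0,0.1309],"claw":-1},
  {"dp":[0,0.00033,0],"dr":[0,0,0.1309],"claw":-1},
  {"dp":[0,0.00033,0],"dr":[0,0,0.1309],"claw":-1},
  {"dp":[0,0,0],"dr":[0,0,0],"claw":-1},
  {"dp":[0,0,0],"dr":[0,0,0],"claw":-1},
])

```text
clock: 19.05
position: [535.9, -269.1, 42.2]
ee_rot: [180.0, -0.1, 10.9]
force: [1.8, 5.5, -0.8]
finger_gap: 0.136
```

```bash
python3 avg.py
```

```text
[ 535.9 -269.1   42.2    1.2    5.    -1.2   92.9   -1.2   -0.7] [0.  0.  0.  0.2 0.1 0.1 0.9 0.6 0.6]
```

Square at 10.9° yaw, with almost no turning moment. Easing back now, so the lugs take the head while I still hold it.

>>> play_rows([
  {"dp":[0,-0.001,0],"dr":[0,0,0],"claw":-1},
  {"dp":[0,-0.001,0],"dr":[0,0,0],"claw":-1},
  {"dp":[0,-0.001,0],"dr":[0,0,0],"claw":-1},
  {"dp":[0,0,0],"dr":[0,0,0],"claw":-1},
])

```text
clock: 19.85
position: [535.1, -266.3, 42.2]
ee_rot: [180.0, -0.1, 10.7]
force: [2.2, 3.7, -2.5]
finger_gap: 0.135
```

```bash
python3 avg.py
```

```text
[ 535.1 -266.3   42.2    2.4    4.5   -2.1   81.   -34.9   -0. ] [0.  0.  0.  0.2 0.1 0.2 1.1 1.3 0.4]
```

>>> play_rows([
  {"dp":[0,-0.0008,0],"dr":[0,0,0],"claw":-1},
  {"dp":[0,-0.0007,0],"dr":[0,0,0],"claw":-1},
  {"dp":[0,0,0],"dr":[0,0,0],"claw":-1},
])

```text
clock: 20.55
position: [534.8, -265.0, 42.3]
ee_rot: [179.9, -0.1, 10.7]
force: [2.5, 3.3, -2.7]
finger_gap: 0.138
```

```bash
python3 avg.py
```

```text
[ 534.8 -264.9   42.3    3.3    3.5   -2.6   63.9  -56.1    0.8] [0.  0.  0.  0.2 0.2 0.1 0.8 1.6 0.6]
```

>>> play_rows([
  {"dp":[0.0005,0,0],"dr":[0,0,0],"claw":-1},
  {"dp":[0.0003,-0.0008,0],"dr":[0,0,0],"claw":-1},
  {"dp":[0,-0.0007,0],"dr":[0,0,0],"claw":-1},
  {"dp":[0,0,0],"dr":[0,0,0],"claw":-1},
])

```text
clock: 21.35
position: [534.8, -263.8, 42.2]
ee_rot: [179.9, 0.0, 10.7]
force: [0.9, -0.0, -2.0]
finger_gap: 0.138
```

```bash
python3 avg.py
```

```text
[ 534.8 -263.8   42.2    0.6   -1.5   -2.6  -30.9   -0.     3. ] [0.  0.  0.  0.2 0.2 0.1 3.9 2.2 0.8]
```

>>> play_rows([
  {"dp":[0,-0.0005,0],"dr":[0,0,0],"claw":-1},
  {"dp":[0,-0.0005,0],"dr":[0,0,0],"claw":-1},
  {"dp":[0,0,0],"dr":[0,0,0],"claw":-1},
])

```text
clock: 22.05
position: [534.9, -263.2, 42.3]
ee_rot: [179.9, -0.0, 10.7]
force: [-1.0, -5.1, -3.0]
finger_gap: 0.136
```

```bash
python3 avg.py
```

```text
[ 535.  -263.2   42.3   -0.1   -5.5   -3.1 -114.3   17.7    8.5] [0.  0.  0.  0.2 0.2 0.2 1.6 0.8 0.6]
```

The force reversed from +3.5 to -5.5 N, so the head is caught on the lugs. Easing to about zero force, lowering slightly, then releasing and lifting away.

>>> play_rows([
  {"dp":[0,0.0006,0.0003],"dr":[0,0,0],"claw":-1},
  {"dp":[0,0,0.0002],"dr":[0,0,0],"claw":-1},
  {"dp":[0,0,0],"dr":[0,0,0],"claw":-1},
  {"dp":[0,0,0],"dr":[0,0,0],"claw":-0.6},
  {"dp":[0,0,0],"dr":[0,0,0],"claw":-0.5},
  {"dp":[0,0,0],"dr":[0,0,0],"claw":-0.4},
  {"dp":[0,0,0],"dr":[0,0,0],"claw":-0.4},
  {"dp":[0,0,0],"dr":[0,0,0],"claw":-0.4},
])

```text
clock: 23.25
position: [534.4, -262.0, 41.4]
ee_rot: [-179.9, 0.0, 10.7]
force: [0.4, 0.2, 0.1]
finger_gap: 0.297
```

```bash
python3 avg.py; python3 -c "from h import *;print(get_obs()['finger_gap'])"
```

```text
[ 534.7 -262.5   41.6   -0.2   -0.1   -0.    -6.5   14.6    0.2] [0.  0.1 0.  0.1 0.1 0.2 1.2 0.9 1. ]
0.30127919676163384
```

>>> play_rows([
  {"dp":[0,0,-0.005],"dr":[0,0,0],"claw":-0.4},
  {"dp":[0,0,-0.015],"dr":[0,0,0],"claw":-0.4},
  {"dp":[0,0,-0.025],"dr":[0,0,0],"claw":-0.4},
  {"dp":[0,0,-0.035],"dr":[0,0,0],"claw":-0.4},
  {"dp":[0,0,-0.04],"dr":[0,0,0],"claw":-0.4},
  {"dp":[0,0,-0.04],"dr":[0,0,0],"claw":-0.4},
  {"dp":[0,0,-0.04],"dr":[0,0,0],"claw":-0.4},
  {"dp":[0,0,-0.02],"dr":[0,0,0],"claw":-0.4},
])

```text
clock: 24.45
position: [536.1, -263.5, 267.4]
ee_rot: [179.7, -0.3, 10.7]
force: [0.4, -0.7, -0.4]
finger_gap: 0.309
```

>>> play_rows([
  {"dp":[0,-0.04,0],"dr":[0,0,0],"claw":-0.4},
  {"dp":[0,-0.04,0],"dr":[0,0,0],"claw":-0.4},
  {"dp":[0,-0.04,0],"dr":[0,0,0],"claw":-0.4},
  {"dp":[0,-0.04,0],"dr":[0,0,0],"claw":-0.4},
  {"dp":[0,-0.04,0],"dr":[0,0,0],"claw":-0.4},
  {"dp":[0,-0.04,0],"dr":[0,0,0],"claw":-0.4},
  {"dp":[0,-0.04,0],"dr":[0,0,0],"claw":-0.4},
  {"dp":[0,-0.03,0],"dr":[0,0,0],"claw":-0.4},
])

```text
clock: 25.25
position: [476.2, 44.1, 263.0]
ee_rot: [-180.0, -0.1, 10.7]
force: [-0.1, -0.3, 0.4]
finger_gap: 0.303
```

```bash
python3 - <<'E'
from h import *
t=optics.grab_frame("top")[:,:,::-1];s=optics.grab_frame("side")[:,:,::-1]
cv2.imwrite("pics/t6.png",t);cv2.imwrite("pics/s6.png",s)
cv2.imwrite("pics/c6.png",np.hstack([crop(t,355,195,125,125,400,400),crop(s,375,170,125,125,400,400)]))
E
```

```text
(no output)
```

View pics/c6.png

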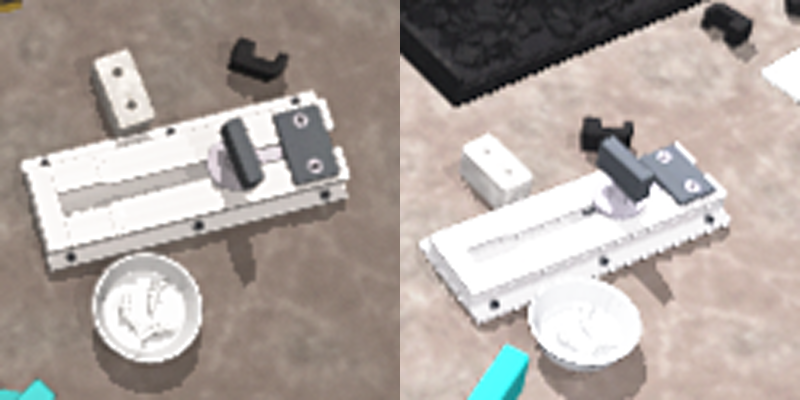

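The stud stands upright at the stop with its bar square across the rail (top ~(242,155), side ~(625,170)). The block, clip and dish look untouched. One numeric check, then I hand in.

```bash
python3 - <<'E'
from h import *
a=np.radians(-79.2);ex=np.array([np.cos(a),np.sin(a),0]);o=np.array([513.2,-163.8,0])
p,res=tri(("top",355+242/3.2,195+154/3.2),("side",375+225/3.2,170+168/3.2));print("bar",p,res,"x along rail",(p-o)@ex)
for n in("top","side"):
    A=cv2.imread(f"pics/{n}0.png");B=cv2.imread(f"pics/{n}6.png" if 0 else f"pics/{n[0]}6.png")
    for k,(x,y,w,h) in {"top":{"block":(382,208,22,30),"clip":(424,203,24,20),"dish":(383,273,36,38)},"side":{"block":(392,210,26,26),"clip":(428,203,24,18),"dish":(412,256,40,34)}}[n].items():
        print(n,k,np.abs(A[y:y+h,x:x+w].astype(int)-B[y:y+h,x:x+w]).mean())
r.close_job()
E
```

```text
bar [ 528.7 -263.    55.9] [np.float64(0.5263116860142922), np.float64(0.5263116860142016)] x along rail 100.34020149230564
top block 8.52979797979798
top clip 6.154861111111111
top dish 7.86135477582846
side block 36.9112426035503
side clip 43.50694444444444
side dish 28.50980392156863
the job is handed in; nothing more can be done
```

The job is handed in. The rack stud is in the rail with its head turned square behind the lugs, the stud upright and the gripper clear of everything, at about 25 s on the clock.

**What I did:**
- **Insertion:** I took the smaller dark-grip stud from the rack, carried it over at about 0.22 m and lowered it through the window. It went in without forcing; side force was at most about 2.5 N.
- **Pressing and turning:** I slid it to the spring stop and pressed the plunger to roughly 11 mm. That depth is estimated from travel and from the spring force, which peaked near 6 N, and the hard end was not reached. I then turned the stud a quarter turn with almost no resisting moment.
- **Release:** I backed off until the force along the slot reversed from about +3.5 N to -5.5 N, which showed the lugs holding the head. I then relaxed the force, let go and lifted clear.

**Last checks:**
- **Agreed:** the last pictures show the stud upright against the plunger, the bar square across the rail, and the block, clip and dish in place.
- **Disagreed:** a pixel comparison with the first pictures was small in the top view but large in the side view (mean 28 to 44 grey levels). I did not track down why. The block sits at the same side-view pixel, about (405,222), before and after. I did not compare the clip's or the dish's side-view position in numbers.
- **Not measured:** the final plunger depth was not measured directly. That it is still partly in rests on the force reversal at the lugs, about 5–6 mm back from full press. A rough triangulation put the bar about 100 mm along the rail, but 56 mm high instead of the 52–65 expected at middle and top, so it is only good to a few millimetres.

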